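# Draw the parts tray up to the brazing hearth and set the collar on the block

## Task

Hook the steel parts tray by its far lip and slide it along the bench towards you until its near edge is flush along the hearth's kerb bricks, feeling for them and not ramming them. Then take the plain brass collar (the open tube) out of the tray and stand it gently upright in the middle of the white soldering block, leaving the finials in the tray, the tray against the kerb and the other things on the bench where they are.

Things in the scene. Friction and masses are not known exactly. Their poses are not given: they have to be found in the camera images.
- hearth: Fixed firebricks at the robot's side of the tray, 64 mm high. Origin: a mark on the bench at the hearth's far edge; x axis squarely towards the tray. The kerb, its outermost bricks (345 mm long, 57 thick), is hand-laid and unmeasured: the middle of its far face lies 0 to 26 mm beyond the mark, turned up to 0.05 rad; find it by feel. It does not give way, but over 20 N from the tray bruises it.
- tray: Open sheet-steel tray, 160 mm (x) by 250 mm (y) over its lip, 36 mm high; origin at the centre of its underside, x axis to its far side. Floor 3 mm; upright walls 3 mm thick, 140 by 230 mm outside; the rolled lip round the top stands out 10 mm from the walls, from 28 to 36 mm high. 0.7 to 1.0 kg with what is in it; drags at roughly 3 to 8 N.
- tray_far_lip (a point): Middle of the outermost edge of the tray's far lip, 32 mm above the tray's underside. The bench is clear for 50 mm and more behind it; farther back lie a hammer (handle across the bench), a white-capped jar and a white dish, all loose and to be left alone.
- tray_near_left (a point): Left (+y) end of the outermost edge of the tray's near lip, 32 mm up: it must come to the kerb's far face.
- tray_near_right (a point): Right (-y) end of the outermost edge of the tray's near lip, 32 mm up: it must come to the kerb's far face.
- collar_center (a point): Centre (half-way up) of the plain brass collar: an upright tube 40 mm outside, 31 mm bore, 60 mm high, 0.19 kg, standing on the tray's floor near its middle; its z axis is the tube's axis.
- block_top (a point): Centre of the top of the white square ceramic soldering block (82 by 82 mm) that lies on a fixed steel turntable, 51 mm above the bench.
- finial_left: Onion-shaped brass finial, 38 mm across, 31 mm high, standing in the left (+y) end of the tray; origin under its centre. Stays in the tray.
- finial_right: The same onion-shaped finial, in the right (-y) end of the tray.
- big_form: Loose onion-shaped brass form on the bench, 62 mm across, 51 mm high; origin under its centre.
- billet: Loose upright dark steel billet on the bench, 48 mm across, 60 mm high; origin under its centre.
Not all that is in view belongs to the job. Leave any black or red look-alike of the finial_right alone.

How it is judged (in metres and radians):
On the way, in this order (a step that is already met when the one before it is completed fails the run):
1. the fingers draw the tray by its far side towards the hearth (contact force between the fingers and tray above 0.5 N and x of the grasp point in the frame of tray above 0.03 m and distance of tray from where it was at the start of the episode above 0.02 m), for 0.1 s.
2. the tray's near lip is flush along the kerb: both its ends within 3 mm of the kerb's far face (x of each of tray_near_left, tray_near_right in the frame of kerb below 0.0315 m), for 0.2 s.
At the end, for the whole second after the job is handed in: The tray lies flat on the bench with both ends of its near lip within 3 mm of the kerb's far face; the collar stands upright (within 0.1 rad) and at rest on the soldering block, its axis within 20 mm of the block's centre; both finials are still in the tray (all of step 2 and height (world z) of tray below 0.004 m and horizontal distance between collar_center and block_top below 0.02 m and z of collar_center in the frame of block_top between 0.026 and 0.034 m and angle between collar_center's own z axis and vertical below 0.1 rad and linear speed of collar below 0.02 m/s and horizontal distance between each of finial_left, finial_right and tray below 0.125 m and height (world z) of each of finial_left, finial_right below 0.03 m); the robot touches nothing.
It fails at once if the tray is pressed against the hearth or its kerb with more than 20 N (contact force between tray and hearth above 20 N).
It fails at once if the tray is lifted off the bench by more than 15 mm instead of slid (height (world z) of tray above 0.015 m).
It fails at once if the collar is dropped (falls free for more than about 12 mm) (linear speed of collar above 0.5 m/s and not (contact force between the fingers and collar above 0.2 N)).
It fails at once if one of the other loose things on the bench is moved more than 20 mm (distance of any of big_form, billet, flux_jar, dish, hammer from where it was at the start of the episode above 0.02 m).
It also fails if it takes over 72 s, if anything falls off the work surface, if the arm or the gripper's body presses on something with over 40 N, if the wrist force passes 120 N, or if a joint passes its speed limit or range.

## Robot

A 6-joint arm with a two-finger parallel gripper is mounted at the origin on the work surface. World frame = base frame: x ahead of the robot, y to its left, z up, the work surface at z = 0. Lengths are in mm, angles in rad, forces in N, time in s.
With the tool pointing down it reaches from about 400 to 925 mm from the base axis. Payload 12.5 kg.
Tool frame: the origin (TCP) lies at the very end of the fingers, on their centre line; the grasp point (between the pads) lies 19 mm behind it; z points along the fingers, y is the line along which they close (so a half turn about z gives the same grasp; the last joint's range is limited). The gripper opens to 95 mm and grips with 3 to 60 N. Pads are 20 mm wide; open, the fingers measure 119 mm over their backs; the gripper's body (75 mm by 180 mm) begins 59 mm behind the grasp point.
Start: joints at [1.211, 0.491, 1.559, -0, 1.092, -0.106], TCP at [156.909, 605.001, 214.661] pointing down, gripper open.
Joint ranges: [-3.1, 3.1], [-0.84, 2.19], [0.05, 2.79], [-1.13, 4.28], [0.06, 2.93], [-2.69, 2.69]. Speed limits (rad/s): [2.22, 2.22, 2.79, 3.14, 3.14, 3.14].

## Interface

Orientations are given as [roll, pitch, yaw] about the fixed x, y, z axes, in that order (R = Rz(yaw) Ry(pitch) Rx(roll)).
In Python, from cell import state, imaging, env, spot_in, mark_of gives the robot as it stands. The module is installed in compiled form; this text tells all that it offers.
- The arm moves only by the tool step_arm, never from a script. Its argument "increments" is a list of rows, each an object with "slide": the shift along the tool's x, y, z in m, a list of three; "roll": the turn about the tool's z in rad. A call has 1 to 5 rows; each row is the pose to reach, as a shift and turn from the pose commanded when the call began, along the tool's axes at that moment; what a row does not reach only later rows make up. A row lasts 1/8 s, in which the tool goes at most 62.5 mm and 10.7 degrees, less where a joint would pass 70% of its speed; a pose out of reach is approached as far as the arm can. A call with a gripper value outside its range is refused whole. "fingers" is the opening, from 0 (shut) to 1 (fully open), set as the call begins (left out, the last holds). The fingers move at their own pace and stop on an object; the grip force is fixed at half the most. Time passes only in rows, so rows that repeat a pose let the fingers close. It gives the time, the measured TCP pose, the force, the opening and the grip force at its end, in the units of the state.
- state(): the state, without advancing time (a new reading comes with each control period).
- imaging.read_camera(name): name is "side" or "top" or "wrist"; returns a dict with "color" (480x640x3 uint8, red, green, blue), "z_map" (480x640 float32, mm along the optical axis (not along the pixel's ray), 0 where there is no reading), "intrinsics" (3x3 intrinsics, pixels), "camera_from_world" (4x4, takes a point from world to camera coordinates). Camera axes: x right, y up, looking along -z (the intrinsics and any distortion apply to the point x, -y, -z); pixel columns grow to the right and rows downward; lengths in mm; the calibration is good to about 2 mm. A picture is of the moment at which its call begins.
- env.job_done(): hands the job in; it is judged then, once.
Trained networks look in the newest picture that a camera, given by its name, has taken for a name from the list of things; names that differ only in an ending like _2 or _b are one class to them, and where a whole thing is asked for, a point or a joint stands for the part that bears it (a point fixed in the world has none). Each returns a list of dicts, best first, with "confidence" (0 to 1); they miss things now and then, are a little off and sometimes report something else, mostly with a low value. They report only what shows in the picture. A call takes as long as a camera call. They do not tell look-alikes from the thing itself.
- spot_in(camera, target): "bbox" ([left, top, right, bottom] in pixels, round what is visible of it).
- mark_of(camera, target): "uv" ([column, row] in pixels: a listed point, or the origin of a listed thing).
The state is a dict: "t": time; "joints": joint angles; "qvel": joint speeds; "tau": joint torques, N m; "eef_pos": TCP position; "tcp_rot": TCP orientation; "ft_force": force on the tool from outside, world axes, zero at the start; "moment": the same for the moment, N m; "opening": opening from 0.0 (shut) to 1.0 (fully open); "grip_force": force on a finger pad.
Only numpy, scipy, OpenCV 4.12 (cv2) and the standard library are available. Lean on these libraries where they do the work, as an engineer would, in place of code of your own. Each camera call takes 0.05 s, during which the arm holds its last target. There are 200 camera calls.

## Working session

There is one attempt and no reset: what is moved stays moved. The work goes in short steps, Python scripts to look and compute and a tool call to move; the robot and the scene stay as the last step left them, time stands still between calls to the robot, and variables do not carry over. Pictures are saved under pics/ and viewed, at most 10 in all, crops included, and the job is handed in when it is done.

Besides the shell and the picture viewer there is one more tool, called as name([rows], argument=value, ...), one row to a line, values as JSON. step_arm: Moves the arm, as the interface text tells. Its arguments: {"type":"object","properties":{"increments":{"type":"array"},"fingers":{"type":"number"}},"required":["increments"]}

```bash
mkdir -p pics; cat > h.py <<'E'
import numpy as np, cv2
from cell import state, imaging, env, spot_in, mark_of
def cam(n):
    c=imaging.read_camera(n); return c
def px2w(c,u,v,z=None,depth=None):
    K=np.array(c["intrinsics"]);T=np.linalg.inv(np.array(c["camera_from_world"]))
    r=np.linalg.inv(K)@[u,v,1]; d=T[:3,:3]@[r[0],-r[1],-r[2]]; o=T[:3,3]
    if z is not None: return o+d*(z-o[2])/d[2]
    return o+d*depth
def cloud(c):
    K=np.array(c["intrinsics"]);T=np.linalg.inv(np.array(c["camera_from_world"]))
    v,u=np.mgrid[0:480,0:640]; r=np.stack([u,v,np.ones_like(u)],-1)@np.linalg.inv(K).T
    z=c["z_map"][...,None]; p=r*z*[1,-1,-1]
    return p@T[:3,:3].T+T[:3,3]
def save(c,n): cv2.imwrite("pics/"+n,c["color"][...,::-1])
E
cat > a.py <<'E'
from h import *
print(state())
Z=dict(hearth=0,tray=0,tray_far_lip=32,tray_near_left=32,tray_near_right=32,collar_center=30,block_top=51,finial_left=3,finial_right=3,big_form=0,billet=0)
for n in ["top","side"]:
    c=cam(n); save(c,n+"0.png"); P=cloud(c)
    for k,z in Z.items():
        for m in mark_of(n,k)[:2]:
            u,v=m["uv"]; print(n,k,round(m["confidence"],2),np.round([u,v]),px2w(c,u,v,z).round(0),'surf',P[int(np.clip(v,0,479)),int(np.clip(u,0,639))].round(0))
E
python3 a.py
```

```text
{'t': 0.0, 'joints': array([ 1.21137394e+00,  4.91602002e-01,  1.55943769e+00,  2.14486128e-05,
        1.09169798e+00, -1.05584140e-01]), 'qvel': array([ 0.00036138,  0.00186369, -0.00147485,  0.00036194,  0.00065826,
       -0.00176514]), 'tau': array([-1.55176684e-03, -6.12601376e+01, -2.58173543e+01,  6.92364480e-02,
        4.81597404e-02, -8.17118575e-05]), 'eef_pos': array([156.83042453, 604.75929836, 214.03942982]), 'tcp_rot': array([-3.14045602e+00, -1.39587563e-04,  2.88774443e+00]), 'ft_force': array([ 0.74071187, -0.22502636, -0.03317272]), 'moment': array([-0.00619536,  0.01236586, -0.05062182]), 'grip_force': 0.0, 'opening': 1.0017558543599046}
top hearth 0.56 [317. 325.] [400.  -7.   0.] surf [405.  -5.  64.]
top tray 0.76 [314. 223.] [584.   2.   0.] surf [585.   3.   5.]
top tray_far_lip 0.88 [312. 176.] [662.   7.  32.] surf [663.   8.  36.]
top tray_far_lip 0.65 [318. 323.] [406.  -8.  32.] surf [408.  -7.  64.]
top tray_near_left 0.77 [248. 269.] [498. 114.  32.] surf [500. 119.   1.]
top tray_near_left 0.49 [163. 144.] [716. 271.  32.] surf [713. 269.  45.]
top t
[... 1128 characters left out ...]
 -119.   32.] surf [ 513. -117.   31.]
side collar_center 0.8 [313. 253.] [579.   9.  30.] surf [559. -17.  56.]
side block_top 0.89 [213. 199.] [480. 304.  51.] surf [479. 303.  52.]
side finial_left 0.7 [297. 246.] [582.  81.   3.] surf [574.  72.  13.]
side finial_right 0.57 [368. 323.] [ 561. -212.    3.] surf [ 549. -223.   20.]
side finial_right 0.54 [343. 283.] [593. -86.   3.] surf [ 581. -100.   19.]
side big_form 0.92 [298. 188.] [737. 308.   0.] surf [703. 260.  36.]
side big_form 0.46 [456. 329.] [ 699. -321.    0.] surf [ 687. -327.   12.]
side billet 0.94 [455. 324.] [ 708. -309.    0.] surf [ 682. -325.   28.]
side billet 0.74 [209. 199.] [505. 387.   0.] surf [470. 312.  53.]
```

View pics/top0.png

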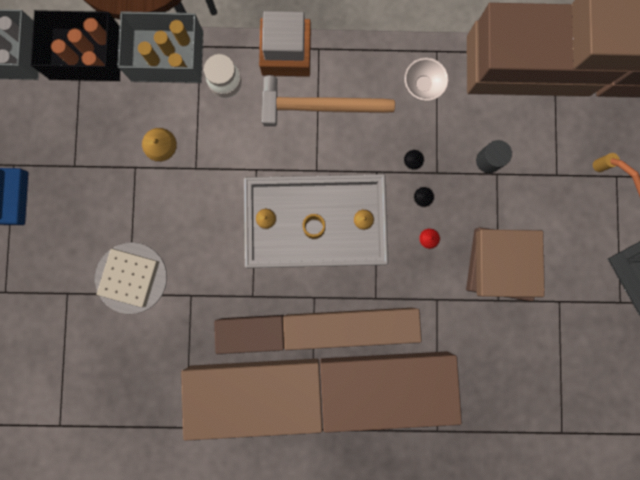

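View pics/side0.png

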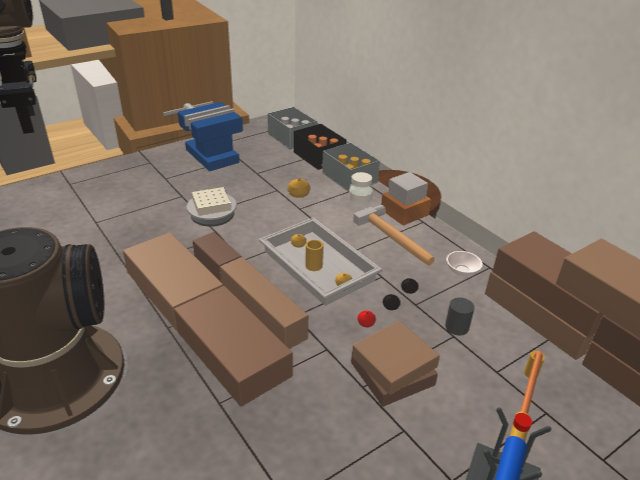

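```bash
cat > b.py <<'E'
from h import *
c=cam("top");P=cloud(c).reshape(-1,3)
x,y,z=P.T
def rect(m,l):
    q=P[m][:,:2].astype(np.float32); print(l,len(q), cv2.minAreaRect(q), q.min(0).round(),q.max(0).round(), q.mean(0).round(1))
rect((x>470)&(x<690)&(abs(y)<145)&(z>29)&(z<42),'tray lip')
rect((x<470)&(x>380)&(abs(y)<250)&(z>54)&(z<74),'kerb')
rect((x>540)&(x<620)&(abs(y)<40)&(z>50)&(z<75),'collar')
rect((x>420)&(x<535)&(y>255)&(y<375)&(z>44)&(z<60),'block')
m=(x>655)&(x<900)&(abs(y)<250)&(z>8)
print('behind: min x by y', [(b, P[m&(y>b)&(y<b+50)][:,0].min().round() if (m&(y>b)&(y<b+50)).any() else None, P[m&(y>b)&(y<b+50)][:,2].max().round() if (m&(y>b)&(y<b+50)).any() else None) for b in range(-250,250,50)])
m=(x>680)&(x<900)&(abs(y)<250)&(z>8)
print([(b, P[m&(y>b)&(y<b+50)][:,0].min().round() if (m&(y>b)&(y<b+50)).any() else None) for b in range(-250,250,50)])
# kerb far edge line
for b in range(-200,200,40):
    k=(x<470)&(x>300)&(y>b)&(y<b+40)&(z>54)&(z<74); print(b, np.percentile(x[k],98).round(1) if k.any() else None)
E
python3 b.py
```

```text
tray lip 3469 ((583.9647216796875, -1.5726318359375), (160.30784606933594, 250.2642822265625), 2.228091239929199) [ 501. -129.] [667. 126.] [583.4  -0.9]
kerb 5402 ((404.438232421875, -8.6026611328125), (53.26985168457031, 344.9773864746094), 0.9951238632202148) [ 380. -181.] [434. 164.] [402.3 -23.7]
collar 207 ((572.6228637695312, 0.98101806640625), (38.79008102416992, 37.473453521728516), 1.0206494331359863) [553. -18.] [592.  20.] [572.7   1.2]
block 2376 ((478.8490295410156, 318.0460510253906), (83.3569107055664, 82.28435516357422), 75.49754333496094) [430. 268.] [528. 367.] [478.8 317.1]
behind: min x by y [(-250, np.float64(804.0), np.float64(38.0)), (-200, np.float64(682.0), np.float64(37.0)), (-150, np.float64(655.0), np.float64(40.0)), (-100, np.float64(655.0), np.float64(40.0)), (-50, np.float64(655.0), np.float64(41.0)), (0, np.float64(655.0), np.float64(100.0)), (50, np.float64(655.0), np.float64(101.0)), (100, np.float64(655.0), np.float64(75.0)), (150, np.float64(735.0), np.float64(77.0)), (200, np.float64(837.0), np.float64(75.0))]
[(-250, np.float64(804.0)), (-200, np.float64(682.0)), (-150, np.float64(786.0)), (-100, np.float64(785.0)), (-50, np.float64(785.0)), (0, np.float64(747.0)), (50, np.float64(758.0)), (100, np.float64(817.0)), (150, np.float64(735.0)), (200, np.float64(837.0))]
-200 430.6
-160 430.4
-120 427.9
-80 425.3
-40 422.9
0 419.5
40 416.9
80 414.0
120 411.3
160 404.1
```

Image up is +x and image left is +y. The kerb's far face looks turned (x≈420−0.068·y), and the tray is turned about 0.039 rad with its centre near (584, −2). I'll move over to a point behind the far lip.

step_arm([
  {"slide":[-0.05,-0.033,0]},
  {"slide":[-0.1,-0.067,0]},
  {"slide":[-0.15,-0.1,0]},
  {"slide":[-0.2,-0.133,0]},
  {"slide":[-0.25,-0.167,0]},
], fingers=0)

```text
invalid input at $.increments[0]: expected keys slide, roll
```

step_arm([
  {"slide":[-0.05,-0.033,0]},
  {"slide":[-0.1,-0.067,0]},
  {"slide":[-0.15,-0.1,0]},
  {"slide":[-0.2,-0.133,0]},
  {"slide":[-0.25,-0.167,0]},
])

```text
invalid input at $.increments[0]: expected keys slide, roll
```

step_arm([
  {"slide":[-0.05,-0.033,0],"roll":-0.08},
  {"slide":[-0.1,-0.067,0],"roll":-0.16},
  {"slide":[-0.15,-0.1,0],"roll":-0.24},
  {"slide":[-0.169,-0.114,0],"roll":-0.32},
  {"slide":[-0.169,-0.114,0],"roll":-0.32},
])

```text
t: 1.88
eef_pos: [292.9, 451.3, 214.9]
tcp_rot: [3.141, 0.0, -3.078]
ft_force: [0.1, 0.6, 0.4]
opening: 1.001
grip_force: 0.0
```

step_arm([
  {"slide":[-0.037,-0.047,0],"roll":0},
  {"slide":[-0.074,-0.094,0],"roll":0},
  {"slide":[-0.111,-0.141,0],"roll":0},
  {"slide":[-0.148,-0.188,0],"roll":0},
  {"slide":[-0.185,-0.235,0],"roll":0},
], fingers=0)

```text
t: 2.5
eef_pos: [493.0, 229.6, 214.8]
tcp_rot: [3.141, 0.0, -3.076]
ft_force: [1.5, 0.3, -0.1]
opening: 0.53
grip_force: 0.0
```

step_arm([
  {"slide":[-0.037,-0.047,0],"roll":0},
  {"slide":[-0.074,-0.094,0],"roll":0},
  {"slide":[-0.111,-0.141,0],"roll":0},
  {"slide":[-0.148,-0.188,0],"roll":0},
  {"slide":[-0.185,-0.235,0],"roll":0},
])

```text
t: 3.12
eef_pos: [693.6, 7.7, 214.5]
tcp_rot: [3.141, 0.0, -3.076]
ft_force: [1.0, 0.0, -0.9]
opening: 0.021
grip_force: 0.0
```

step_arm([
  {"slide":[0,0,0],"roll":0},
])

```text
t: 3.25
eef_pos: [694.1, 5.8, 213.4]
tcp_rot: [-3.142, -0.0, -3.08]
ft_force: [-0.5, 0.2, 0.6]
opening: 0.007
grip_force: 0.0
```

step_arm([
  {"slide":[0,0,0.05],"roll":0},
  {"slide":[0,0,0.1],"roll":0},
  {"slide":[0,0,0.15],"roll":0},
  {"slide":[0,0,0.185],"roll":0},
  {"slide":[0,0,0.198],"roll":0},
])

```text
t: 3.88
eef_pos: [691.0, 9.7, 14.6]
tcp_rot: [3.141, -0.003, -3.075]
ft_force: [-0.2, 0.5, 0.4]
opening: 0.003
grip_force: 0.0
```

step_arm([
  {"slide":[0.005,0,0],"roll":0},
  {"slide":[0.01,0,0],"roll":0},
  {"slide":[0.014,0,0],"roll":0},
  {"slide":[0.018,0,0],"roll":0},
  {"slide":[0.022,0,0],"roll":0},
])

```text
t: 4.5
eef_pos: [671.6, 6.1, 17.8]
tcp_rot: [-3.141, 0.004, -3.076]
ft_force: [5.8, 0.5, 2.4]
opening: 0.003
grip_force: 3.0
```

step_arm([
  {"slide":[0.004,0,0],"roll":0},
  {"slide":[0.008,0,0],"roll":0},
  {"slide":[0.012,0,0],"roll":0},
  {"slide":[0.016,0,0],"roll":0},
  {"slide":[0.02,0,0],"roll":0},
])

```text
t: 5.12
eef_pos: [651.9, 4.8, 17.8]
tcp_rot: [-3.141, 0.005, -3.076]
ft_force: [5.6, 0.5, 3.1]
opening: 0.008
grip_force: 3.1
```

step_arm([
  {"slide":[0.004,0,0],"roll":0},
  {"slide":[0.008,0,0],"roll":0},
  {"slide":[0.012,0,0],"roll":0},
  {"slide":[0.016,0,0],"roll":0},
  {"slide":[0.02,0,0],"roll":0},
])

```text
t: 5.75
eef_pos: [632.0, 3.4, 17.8]
tcp_rot: [-3.141, 0.005, -3.076]
ft_force: [6.1, 0.0, 2.7]
opening: 0.003
grip_force: 3.1
```

step_arm([
  {"slide":[0.004,0,0],"roll":0},
  {"slide":[0.008,0,0],"roll":0},
  {"slide":[0.012,0,0],"roll":0},
  {"slide":[0.016,0,0],"roll":0},
  {"slide":[0.02,0,0],"roll":0},
])

```text
t: 6.38
eef_pos: [612.1, 2.1, 17.8]
tcp_rot: [-3.141, 0.005, -3.076]
ft_force: [6.7, -0.5, 3.0]
opening: 0.004
grip_force: 3.2
```

```bash
cat > d.py <<'E'
from h import *
import sys
c=cam("top");P=cloud(c).reshape(-1,3)
if len(sys.argv)>1: save(c,sys.argv[1])
x,y,z=P.T
g=np.median(x[(z>29)&(z<42)&(abs(y)<60)&(x>440)&(x<640)]) if 1 else 0
def line(m,q):
    Y=[];X=[]
    for b in range(-110,110,10):
        k=m&(y>b)&(y<b+10)
        if k.sum()>3: Y.append(b+5);X.append(np.percentile(x[k],q))
    return np.polyfit(Y,X,1)
k=line((x<480)&(x>380)&(z>56)&(z<74),97); t=line((x>420)&(x<560)&(z>31)&(z<42),3)
print('kerb',k,'tray near',t,'gap at +-120',[(t[0]-k[0])*s+t[1]-k[1] for s in(-120,120)])
s=state();print(s['eef_pos'],s['ft_force'])
E
python3 d.py
```

```text
kerb [-1.23524301e-01  4.16844688e+02] tray near [  0.78322551 514.72828059] gap at +-120 [np.float64(-10.926383832882607), np.float64(206.6935699310605)]
[611.60563867   2.04645563  17.7913859 ] [6.52418056 0.2462728  3.99626119]
  return _methods._mean(a, axis=axis, dtype=dtype,
  ret = ret.dtype.type(ret / rcount)
```

The arm hides the tray from above, so I'll feel my way forward slowly.

step_arm([
  {"slide":[0.002,0,0],"roll":0},
  {"slide":[0.004,0,0],"roll":0},
  {"slide":[0.006,0,0],"roll":0},
  {"slide":[0.008,0,0],"roll":0},
  {"slide":[0.009,0,0],"roll":0},
])

```text
t: 7.05
eef_pos: [603.2, 1.5, 17.8]
tcp_rot: [-3.141, 0.005, -3.076]
ft_force: [6.9, 0.9, 2.8]
opening: 0.007
grip_force: 3.2
```

step_arm([
  {"slide":[0.001,0,0],"roll":0},
  {"slide":[0.002,0,0],"roll":0},
  {"slide":[0.003,0,0],"roll":0},
  {"slide":[0.004,0,0],"roll":0},
])

```text
t: 7.55
eef_pos: [599.3, 1.2, 17.8]
tcp_rot: [-3.141, 0.005, -3.076]
ft_force: [6.6, 0.5, 2.5]
opening: 0.001
grip_force: 3.3
```

```bash
cat > s.py <<'E'
from h import *
import sys
c=cam("side"); a=c["color"][215:355,180:380,::-1]
cv2.imwrite("pics/"+sys.argv[1],cv2.resize(a,None,fx=4,fy=4,interpolation=2)[:600])
print(state()['ft_force'],state()['moment'])
E
python3 s.py s1.png
```

```text
[ 6.70088144 -0.95100582  3.27899265] [ 0.09172278 -1.00612597 -0.00693213]
```

step_arm([
  {"slide":[0.001,0,0],"roll":0},
  {"slide":[0.002,0,0],"roll":0},
  {"slide":[0.003,0,0],"roll":0},
])

```text
t: 7.98
eef_pos: [596.5, 1.1, 17.8]
tcp_rot: [-3.141, 0.006, -3.076]
ft_force: [8.9, 2.9, 1.4]
opening: 0.004
grip_force: 4.6
```

step_arm([
  {"slide":[0.0007,0,0],"roll":0},
  {"slide":[0.0014,0,0],"roll":0},
  {"slide":[0.002,0,0],"roll":0},
])

```text
t: 8.35
eef_pos: [595.8, 1.5, 18.0]
tcp_rot: [-3.141, 0.009, -3.076]
ft_force: [13.5, 7.7, -1.0]
opening: 0.007
grip_force: 7.3
```

step_arm([
  {"slide":[0.0007,0,0],"roll":0},
  {"slide":[0.0014,0,0],"roll":0},
  {"slide":[0.002,0,0],"roll":0},
])

```text
t: 8.72
eef_pos: [595.3, 1.9, 18.2]
tcp_rot: [-3.141, 0.012, -3.076]
ft_force: [20.6, 14.1, -2.2]
opening: 0.006
grip_force: 10.6
```

step_arm([
  {"slide":[-0.002,0,0],"roll":0},
  {"slide":[-0.004,0,0],"roll":0},
])

```text
t: 8.98
eef_pos: [595.7, 1.6, 17.5]
tcp_rot: [-3.141, 0.003, -3.075]
ft_force: [1.2, 0.3, 1.2]
opening: 0.007
grip_force: 0.8
```

```bash
python3 s.py s2.png; python3 -c "
from h import *
c=cam('wrist');save(c,'w2.png')"
```

```text
[5.20450059 3.74998684 4.03273066] [ 0.74611971 -0.90710442 -0.04115896]
```

View pics/s2.png

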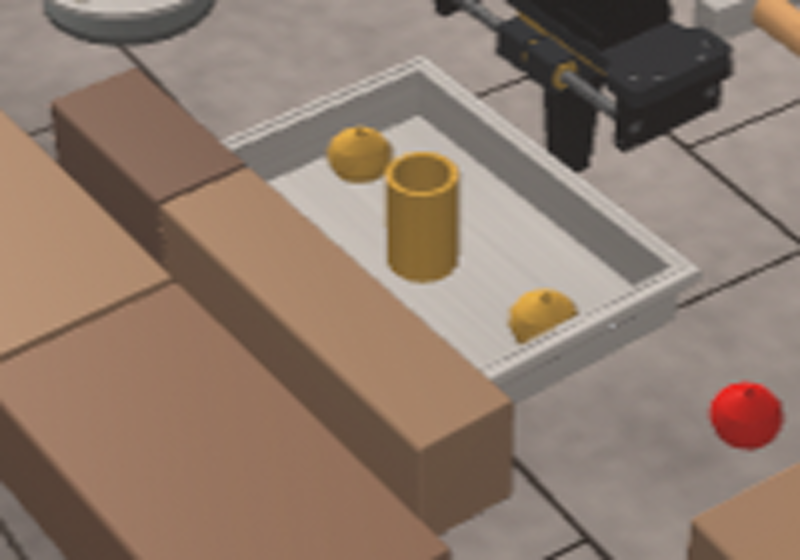

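View pics/w2.png

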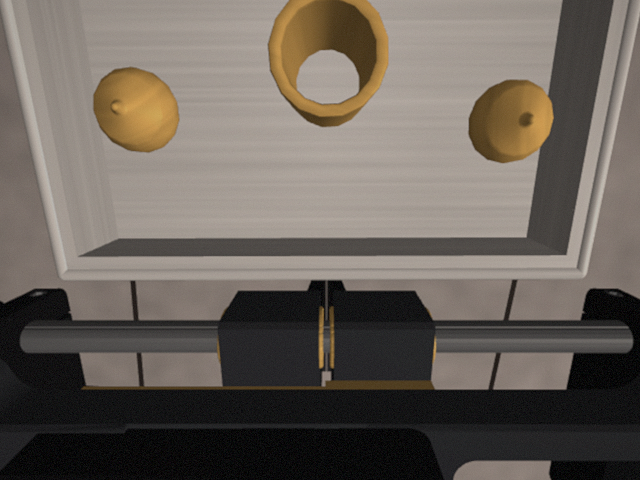

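The tray is at or very near the kerb. I'll unhook and lift so I can check for a gap from above.

step_arm([
  {"slide":[-0.015,0,0],"roll":0},
  {"slide":[-0.02,0,-0.03],"roll":0},
  {"slide":[-0.02,0,-0.08],"roll":0},
  {"slide":[-0.01,0,-0.13],"roll":0},
  {"slide":[0.0,0,-0.18],"roll":0},
])

```text
t: 9.7
eef_pos: [593.3, 1.1, 198.1]
tcp_rot: [3.141, -0.001, -3.076]
ft_force: [0.3, -0.4, 0.5]
opening: 0.005
grip_force: 0.0
```

step_arm([
  {"slide":[0.02,0,-0.02],"roll":0},
  {"slide":[0.04,0,-0.02],"roll":0},
  {"slide":[0.05,0,-0.02],"roll":0},
  {"slide":[0.05,0,-0.02],"roll":0},
])

```text
t: 10.2
eef_pos: [544.1, -2.2, 216.6]
tcp_rot: [3.141, -0.001, -3.076]
ft_force: [0.2, -0.4, 0.4]
opening: 0.003
grip_force: 0.0
```

```bash
cat > w.py <<'E'
from h import *
import sys
c=cam('wrist');save(c,sys.argv[1]); P=cloud(c).reshape(-1,3);x,y,z=P.T
for b in range(-130,131,20):
    s=(y>b-5)&(y<b+5)
    k=s&(x<470)&(z>56)&(z<74); t=s&(x>390)&(x<480)&(z>31)&(z<42)
    f=s&(x>540)&(x<620)&(z>31)&(z<42)
    print(b,k.sum() and x[k].max().round(1),t.sum() and x[t].min().round(1),f.sum() and x[f].max().round(1))
E
python3 w.py w3.png; for n in top; do python3 -c "
from h import *
c=cam('top');cv2.imwrite('pics/t3.png',cv2.resize(c['color'][180:345,200:420,::-1],None,fx=3.6,fy=3.6,interpolation=2))"; done
```

```text
-130 431.8 431.1 588.1
-110 430.5 429.6 589.8
-90 429.0 428.1 588.8
-70 427.6 426.7 587.4
-50 426.2 425.4 586.1
-30 424.7 423.8 583.2
-10 423.3 422.5 581.9
10 421.8 421.0 581.0
30 420.5 419.8 579.4
50 419.1 416.3 578.2
70 417.4 416.8 577.2
90 416.2 415.3 575.4
110 414.6 414.0 575.0
130 413.3 412.5 0
```

View pics/w3.png

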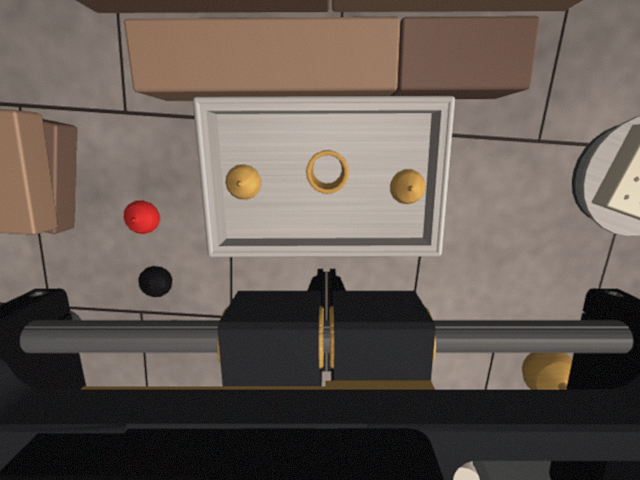

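```bash
cat > f.py <<'E'
from h import *
from scipy.stats import theilslopes
for n in ["wrist","top"]:
    c=cam(n);P=cloud(c).reshape(-1,3);x,y,z=P.T
    def line(m,q,lim):
        Y=[];X=[]
        for b in range(-lim,lim,5):
            k=m&(abs(y-b)<3)
            if k.sum()>2: Y.append(b);X.append(q(x[k]))
        if len(Y)<8: return None
        s=theilslopes(X,Y); return np.round([s[0],s[1],np.std(np.array(X)-s[1]-s[0]*np.array(Y))],4)
    print(n,'kerb',line((x<470)&(x>380)&(z>60)&(z<68),np.max,130),'far lip out',line((x>550)&(x<620)&(z>33)&(z<39),np.max,105),
      'far lip in',line((x>550)&(x<620)&(z>33)&(z<39),np.min,105),'near lip in',line((x>412)&(x<450)&(z>33)&(z<39),np.max,105))
    for nm in["tray_near_left","tray_near_right"]:
        for m in mark_of(n,nm)[:1]: print(nm,m["confidence"],px2w(c,*m["uv"],32).round(1))
E
python3 f.py
```

```text
wrist kerb [-7.200000e-02  4.221695e+02  1.954000e-01] far lip out [-7.090000e-02  5.818477e+02  4.209000e-01] far lip in [-6.930000e-02  5.692588e+02  1.689000e-01] near lip in [-7.090000e-02  4.355808e+02  3.195200e+00]
tray_near_left 0.85 [415.9 108.5  32. ]
tray_near_right 0.76 [ 431.2 -135.2   32. ]
top kerb [-2.608000e-01  4.003528e+02  1.213790e+01] far lip out None far lip in None near lip in None
tray_near_right 0.59 [ 434.4 -133.4   32. ]
```

The tray is flush: the slopes agree within 0.003 rad and the contact was felt. Next I'll locate the collar and the block.

```bash
python3 -c "
from h import *
c=cam('wrist');P=cloud(c).reshape(-1,3);x,y,z=P.T
for n,m in dict(collar=(x>440)&(x<550)&(abs(y)<45)&(z>58)&(z<68)).items():
    q=P[m];print(n,len(q),cv2.minEnclosingCircle(q[:,:2].astype(np.float32)),q[:,2].mean())
s=state();print(s['eef_pos'],s['tcp_rot'])"
```

```text
collar 594 ((492.3495178222656, -4.886202812194824), 19.835100173950195) 61.65283064681584
[544.59061913  -2.04247006 216.4105336 ] [ 3.14144856e+00 -3.21935316e-04 -3.07533741e+00]
```

step_arm([
  {"slide":[0.026,0,0],"roll":0},
  {"slide":[0.052,0.0005,0.02],"roll":0},
  {"slide":[0.052,0.0005,0.06],"roll":0},
  {"slide":[0.052,0.0005,0.1],"roll":0},
  {"slide":[0.052,0.0005,0.12],"roll":0},
], fingers=0.65)

```text
t: 11.28
eef_pos: [492.0, -4.9, 94.9]
tcp_rot: [3.141, -0.002, -3.075]
ft_force: [0.6, 0.1, -0.1]
opening: 0.472
grip_force: 0.0
```

step_arm([
  {"slide":[0,0,0.025],"roll":0},
  {"slide":[0,0,0.045],"roll":0},
  {"slide":[0,0,0.06],"roll":0},
  {"slide":[0,0,0.068],"roll":0},
  {"slide":[0,0,0.071],"roll":0},
])

```text
t: 11.9
eef_pos: [492.7, -5.0, 25.5]
tcp_rot: [3.141, -0.0, -3.075]
ft_force: [0.6, 0.3, 0.1]
opening: 0.648
grip_force: 0.0
```

step_arm([
  {"slide":[0,0,0],"roll":0},
  {"slide":[0,0,0],"roll":0},
  {"slide":[0,0,0],"roll":0},
  {"slide":[0,0,0],"roll":0},
  {"slide":[0,0,0],"roll":0},
], fingers=0)

```text
t: 12.52
eef_pos: [492.8, -5.0, 26.0]
tcp_rot: [-3.142, 0.001, -3.075]
ft_force: [-0.5, 1.2, 6.3]
opening: 0.421
grip_force: 30.0
```

step_arm([
  {"slide":[0,0,-0.01],"roll":0},
  {"slide":[0,0,-0.03],"roll":0},
  {"slide":[0,0,-0.06],"roll":0},
  {"slide":[0,0,-0.1],"roll":0},
  {"slide":[0,0,-0.13],"roll":0},
])

```text
t: 13.15
eef_pos: [492.4, -5.0, 157.6]
tcp_rot: [-3.142, 0.001, -3.075]
ft_force: [0.2, -0.3, -1.5]
opening: 0.42
grip_force: 30.0
```

```bash
python3 -c "
from h import *
print(state()['eef_pos'],state()['opening'],state()['grip_force'])
c=cam('top');P=cloud(c).reshape(-1,3);x,y,z=P.T
m=(x>400)&(x<560)&(y>245)&(y<390)&(z>44)&(z<60)
print(cv2.minAreaRect(P[m][:,:2].astype(np.float32)),np.median(P[m][:,2]))
c=cam('side');save(c,'s4.png')
for m in mark_of('side','block_top')[:1]:print(px2w(c,*m['uv'],51))
"
```

```text
[492.42862914  -4.97652513 157.55085108] 0.42028506480264116 29.999645263887942
((478.94561767578125, 318.1393127441406), (83.21106719970703, 82.07588195800781), 75.34329986572266) 51.75303840802155
[477.27036844 307.35430501  51.        ]
```

step_arm([
  {"slide":[-0.001,0.035,0],"roll":0},
  {"slide":[-0.002,0.08,0],"roll":0},
  {"slide":[-0.003,0.125,0],"roll":0},
  {"slide":[-0.004,0.17,0],"roll":0},
  {"slide":[-0.005,0.215,0],"roll":0},
])

```text
t: 13.92
eef_pos: [482.5, 211.1, 154.2]
tcp_rot: [-3.141, -0.002, -3.076]
ft_force: [1.1, 0.3, -2.2]
opening: 0.42
grip_force: 30.0
```

step_arm([
  {"slide":[-0.001,0.04,0],"roll":0},
  {"slide":[-0.002,0.08,0],"roll":0},
  {"slide":[-0.003,0.1,0],"roll":0},
  {"slide":[-0.003,0.108,0],"roll":0},
  {"slide":[-0.003,0.108,0],"roll":0},
])

```text
t: 14.55
eef_pos: [479.1, 317.3, 155.2]
tcp_rot: [-3.141, -0.001, -3.075]
ft_force: [0.3, -0.3, -1.2]
opening: 0.424
grip_force: 30.0
```

```bash
python3 -c "
from h import *
print(state()['eef_pos'],state()['opening'],state()['ft_force'])
c=cam('wrist');save(c,'w4.png')
P=cloud(c).reshape(-1,3);x,y,z=P.T
m=(x>400)&(x<560)&(y>245)&(y<390)&(z>44)&(z<60)
print(cv2.minAreaRect(P[m][:,:2].astype(np.float32)),np.median(P[m][:,2]))
"
```

```text
[479.07715888 317.33722959 155.16968324] 0.42393437057213224 [ 0.27843931 -0.32291441 -1.24689414]
((477.8407897949219, 319.0552673339844), (82.07261657714844, 81.80244445800781), 75.52442169189453) 49.90366871378467
```

View pics/w4.png

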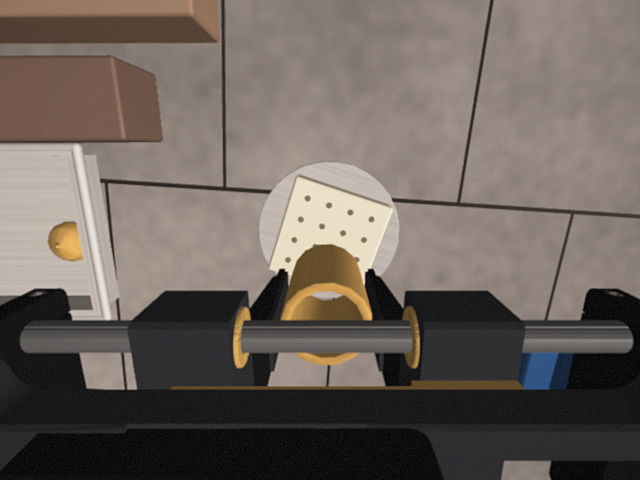

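The collar is held upright over the block (wrist view: collar at about (328,300), block centre about (330,230), further down). I'll lower it.

step_arm([
  {"slide":[-0.0003,0.001,0.02],"roll":0},
  {"slide":[-0.0003,0.001,0.04],"roll":0},
  {"slide":[-0.0003,0.001,0.06],"roll":0},
  {"slide":[-0.0003,0.001,0.071],"roll":0},
  {"slide":[-0.0003,0.001,0.073],"roll":0},
])

```text
t: 15.22
eef_pos: [479.5, 318.2, 82.3]
tcp_rot: [-3.141, -0.001, -3.076]
ft_force: [-0.0, 1.4, -1.3]
opening: 0.422
grip_force: 30.0
```

step_arm([
  {"slide":[0,0,0.001],"roll":0},
  {"slide":[0,0,0.002],"roll":0},
  {"slide":[0,0,0.003],"roll":0},
  {"slide":[0,0,0.004],"roll":0},
])

```text
t: 15.72
eef_pos: [479.4, 318.9, 78.8]
tcp_rot: [3.141, 0.0, -3.075]
ft_force: [-0.3, -0.2, -1.8]
opening: 0.422
grip_force: 30.0
```

step_arm([
  {"slide":[0,0,0.001],"roll":0},
  {"slide":[0,0,0.002],"roll":0},
  {"slide":[0,0,0.003],"roll":0},
])

```text
t: 16.1
eef_pos: [479.4, 318.8, 75.6]
tcp_rot: [3.142, 0.0, -3.075]
ft_force: [-0.5, 0.0, -0.6]
opening: 0.422
grip_force: 30.0
```

step_arm([
  {"slide":[0,0,0.0007],"roll":0},
  {"slide":[0,0,0.0014],"roll":0},
  {"slide":[0,0,0.002],"roll":0},
])

```text
t: 16.48
eef_pos: [479.4, 318.9, 74.0]
tcp_rot: [3.141, 0.0, -3.075]
ft_force: [-2.1, -1.9, 7.4]
opening: 0.423
grip_force: 30.0
```

Touched down, 7 N. Releasing, then rising.

step_arm([
  {"slide":[0,0,0],"roll":0},
  {"slide":[0,0,0],"roll":0},
  {"slide":[0,0,0],"roll":0},
  {"slide":[0,0,0],"roll":0},
], fingers=0.75)

```text
t: 16.98
eef_pos: [479.4, 318.9, 73.6]
tcp_rot: [3.141, 0.0, -3.075]
ft_force: [0.4, 0.4, 0.1]
opening: 0.739
grip_force: 0.0
```

step_arm([
  {"slide":[0,0,-0.02],"roll":0},
  {"slide":[0,0,-0.05],"roll":0},
  {"slide":[0,0,-0.09],"roll":0},
  {"slide":[-0.03,0,-0.13],"roll":0},
  {"slide":[-0.08,0,-0.15],"roll":0},
])

```text
t: 17.6
eef_pos: [559.8, 324.6, 226.8]
tcp_rot: [3.14, 0.003, -3.074]
ft_force: [0.5, -0.2, 0.9]
opening: 0.75
grip_force: 0.0
```

step_arm([
  {"slide":[-0.01,0,0],"roll":0},
  {"slide":[-0.01,0,0],"roll":0},
  {"slide":[-0.01,0,0],"roll":0},
])

```text
t: 17.98
eef_pos: [568.0, 324.7, 222.8]
tcp_rot: [-3.141, -0.002, -3.075]
ft_force: [-0.1, -0.3, 0.4]
opening: 0.751
grip_force: 0.0
```

```bash
python3 -c "
from h import *
s=state();print(s['eef_pos'],s['opening'],s['ft_force'])
c=cam('wrist')
P=cloud(c).reshape(-1,3);x,y,z=P.T
m=(x>420)&(x<540)&(y>260)&(y<380)&(z>106)&(z<116)
print(m.sum(),cv2.minEnclosingCircle(P[m][:,:2].astype(np.float32)),np.median(P[m][:,2]))
m=(x>400)&(x<560)&(y>245)&(y<390)&(z>44)&(z<60)
print(cv2.minAreaRect(P[m][:,:2].astype(np.float32)))
c=cam('side');cv2.imwrite('pics/s5.png',cv2.resize(c['color'][150:350,150:400,::-1],None,fx=3,fy=3,interpolation=2))
"; python3 f.py; python3 d.py
```

```text
[567.9921649  324.73294064 222.8394298 ] 0.7510270524758413 [-0.08553802 -0.34968994  0.39287983]
878 ((479.0621032714844, 318.4440612792969), 19.87203025817871) 109.68109903990072
((478.006103515625, 319.0870056152344), (82.18115997314453, 82.17105865478516), 75.44467163085938)
wrist kerb [-7.200000e-02  4.227626e+02  2.310000e-01] far lip out [-6.630000e-02  5.820616e+02  1.114000e-01] far lip in [-6.670000e-02  5.696075e+02  2.125000e-01] near lip in [-6.74000e-02  4.35679e+02  4.70040e+00]
tray_near_left 0.95 [414.  107.7  32. ]
tray_near_right 0.47 [474.7 318.2  32. ]
top kerb [-7.020000e-02  4.220986e+02  4.717000e-01] far lip out [-6.660000e-02  5.821311e+02  5.344000e-01] far lip in [-6.790000e-02  5.702575e+02  4.636000e-01] near lip in [-6.710000e-02  4.353181e+02  3.202000e+00]
tray_near_left 0.69 [416.5 107.1  32. ]
tray_near_right 0.8 [ 433.  -129.4   32. ]
kerb [-6.80859013e-02  4.21750414e+02] tray near [-4.94676230e-02  4.24051626e+02] gap at +-120 [np.float64(0.06701886733304718), np.float64(4.535405640234842)]
[569.0983599  324.84797322 223.70397952] [-0.42839563  0.63567852  0.34723902]
```

View pics/s5.png

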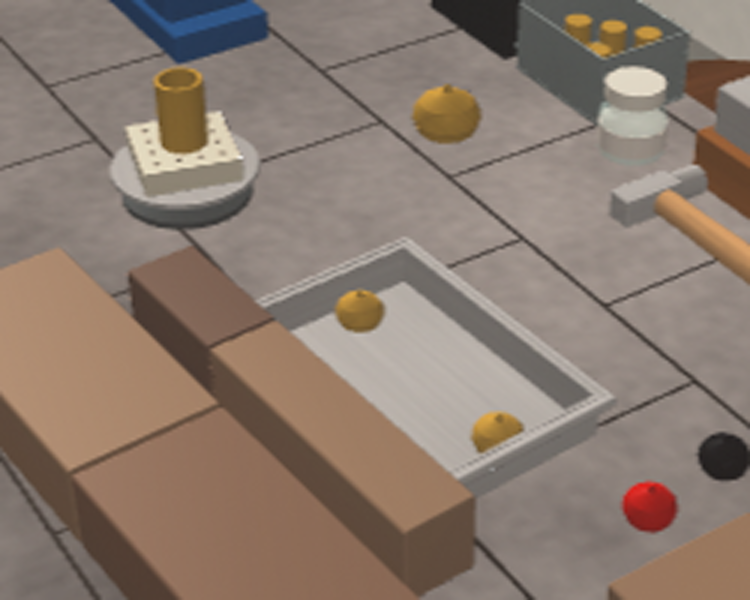

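The collar stands within 2 mm of the block's centre. The tray's left end may still be about 1 mm off. There's plenty of time, so I'll nudge the far lip gently at its left side to make sure.

step_arm([
  {"slide":[-0.005,-0.05,0],"roll":0},
  {"slide":[-0.01,-0.1,0],"roll":0},
  {"slide":[-0.014,-0.15,0],"roll":0},
  {"slide":[-0.018,-0.2,0],"roll":0},
  {"slide":[-0.022,-0.244,0],"roll":0},
], fingers=0)

```text
t: 19.05
eef_pos: [607.4, 81.0, 223.8]
tcp_rot: [3.142, 0.0, -3.076]
ft_force: [0.1, 0.1, 0.4]
opening: 0.281
grip_force: 0.0
```

step_arm([
  {"slide":[0,0,0.04],"roll":0},
  {"slide":[0,0,0.09],"roll":0},
  {"slide":[0,0,0.14],"roll":0},
  {"slide":[0,0,0.16],"roll":0},
  {"slide":[0,0,0.16],"roll":0},
])

```text
t: 19.68
eef_pos: [606.7, 82.7, 62.3]
tcp_rot: [3.141, -0.003, -3.075]
ft_force: [0.1, 0.8, 0.5]
opening: 0.004
grip_force: 0.0
```

step_arm([
  {"slide":[0,0,0.02],"roll":0},
  {"slide":[0,0,0.035],"roll":0},
  {"slide":[0,0,0.045],"roll":0},
  {"slide":[0.004,0,0.045],"roll":0},
  {"slide":[0.008,0,0.045],"roll":0},
])

```text
t: 20.3
eef_pos: [599.2, 82.3, 19.1]
tcp_rot: [3.142, 0.001, -3.075]
ft_force: [0.1, 1.0, 1.0]
opening: 0.004
grip_force: 0.0
```

step_arm([
  {"slide":[0.002,0,0],"roll":0},
  {"slide":[0.004,0,0],"roll":0},
  {"slide":[0.006,0,0],"roll":0},
  {"slide":[0.008,0,0],"roll":0},
])

```text
t: 20.8
eef_pos: [591.2, 81.7, 18.7]
tcp_rot: [3.142, 0.0, -3.075]
ft_force: [-0.0, -0.3, 0.8]
opening: 0.005
grip_force: 0.0
```

step_arm([
  {"slide":[0.001,0,0],"roll":0},
  {"slide":[0.002,0,0],"roll":0},
])

```text
t: 21.05
eef_pos: [589.7, 81.7, 18.7]
tcp_rot: [3.141, 0.001, -3.076]
ft_force: [1.1, 1.4, -2.6]
opening: 0.007
grip_force: 1.2
```

Contact at about 589.7. Going on in small steps.

step_arm([
  {"slide":[0.0005,0,0],"roll":0},
  {"slide":[0.001,0,0],"roll":0},
])

```text
t: 21.3
eef_pos: [589.6, 81.7, 18.8]
tcp_rot: [3.141, 0.003, -3.075]
ft_force: [6.4, 3.2, -3.2]
opening: 0.004
grip_force: 3.6
```

step_arm([
  {"slide":[0.0005,0,0],"roll":0},
  {"slide":[0.001,0,0],"roll":0},
])

```text
t: 21.55
eef_pos: [589.5, 81.7, 19.1]
tcp_rot: [3.141, 0.005, -3.076]
ft_force: [10.5, 3.6, -3.1]
opening: 0.009
grip_force: 5.2
```

It's stiff at 10 N with no movement, so the left end bears on the kerb as well. Backing off.

step_arm([
  {"slide":[-0.006,0,0],"roll":0},
  {"slide":[-0.02,0,0],"roll":0},
  {"slide":[-0.025,0,-0.04],"roll":0},
  {"slide":[-0.025,0,-0.09],"roll":0},
  {"slide":[-0.025,0,-0.14],"roll":0},
])

```text
t: 22.18
eef_pos: [612.6, 83.1, 160.0]
tcp_rot: [3.142, -0.001, -3.075]
ft_force: [0.3, 0.4, -0.5]
opening: 0.005
grip_force: 0.0
```

step_arm([
  {"slide":[0,0,0],"roll":0},
  {"slide":[0,0,0],"roll":0},
  {"slide":[0,0,0],"roll":0},
  {"slide":[0,0,0],"roll":0},
])

```text
t: 22.68
eef_pos: [612.0, 83.1, 157.4]
tcp_rot: [3.141, -0.002, -3.075]
ft_force: [0.4, -0.4, -0.0]
opening: 0.0
grip_force: 0.0
```

```bash
python3 f.py; python3 -c "
from h import *
print(state()['eef_pos'],state()['ft_force']); print(env.job_done())"
```

```text
wrist kerb None far lip out [-6.99000e-02  5.81984e+02  2.99100e-01] far lip in [-7.140000e-02  5.698972e+02  1.663000e-01] near lip in None
tray_near_left 0.33 [517.4 -80.4  32. ]
top kerb [-6.990000e-02  4.222896e+02  4.289000e-01] far lip out [-7.110000e-02  5.821846e+02  5.827000e-01] far lip in [-6.8400e-02  5.7043e+02  4.3430e-01] near lip in [-7.170000e-02  4.354378e+02  4.987000e-01]
tray_near_right 0.91 [ 434.6 -134.3   32. ]
[612.25059844  83.09815664 158.46815911] [-0.22369402  0.43524343  0.26869157]
the job is handed in; nothing more can be done
None
```

I've handed the job in at about 23 s: the tray is flush on the kerb as far as I could feel and measure, the collar stands within about 2 mm of the block's centre, and both finials are still in the tray; the hand-in gave no verdict.

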